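# Square the carton into the corner stop

## Task

Push the large flat carton along the table with the fingertips into the inside corner of the metal corner stop, so that its long side lies flush against the long fence and its end is snug against the short end fence. Only push it: do not pick it up or tip it, leave everything else on the table where it stands, and finish with the hand clear.

Things in the scene. Friction and masses are not known exactly. Their poses are not given: they have to be found in the camera images.
- carton: Large flat carton of brown cardboard, pale paper tape along its top: 100 (x) by 150 (y, long side) by 60 mm high, 0.28 to 0.56 kg, loose, slides at 2 to 6 N; wider than the gripper opens. Origin: centre of its underside. It starts inside the corner stop, clear of both fences, its axes within 0.3 rad of the stop's. Seated, its centre is at x = -50, y = -75 mm in the stop's frame.
- stop: L-shaped aluminium corner stop, fixed. Origin: the inner corner at table height. Long fence: 360 mm along -y, inner face at x = 0. End fence: 130 mm along -x, inner face at y = 0. Both 35 mm high, 8 mm thick, with 4 mm thick flanges on the outside only, out to 48 mm. Its x points away from the robot, yaw -0.06 to 0.2 rad. The carton belongs at negative x and y, on the bare table.
- small_carton: Bystander: small upright cardboard carton, 55 x 55 x 100 mm high. Origin: centre of its underside.
- jar: Bystander: closed amber glass jar with a white cap, 60 mm across, 85 mm high. Origin: centre of its underside.
- canister: Bystander: closed round steel canister, 66 mm across, 95 mm high. Origin: centre of its underside.
- tape: Bystander: empty cardboard tape roll lying flat, 90 mm across, 45 mm high. Origin: centre of its underside.
- stamp: Bystander: hand stamp with a turned wooden handle, foot 60 x 30 mm, 80 mm high. Origin: centre of its underside.
Mind the look-alikes: they are no part of the job. Leave any red look-alike of the carton alone.

How it is judged:
By the outcome, as a careful person would: the job done as asked, in the order asked, and still so for the second after the job is handed in, with the robot touching nothing.
It also fails if it takes over 38 s, if anything falls off the work surface, if the arm or the gripper's body presses on something with over 40 N, if the wrist force passes 120 N, or if a joint passes its speed limit or range.

## Robot

A 7-joint arm with a two-finger parallel gripper is mounted at the origin on the work surface. World frame = base frame: x ahead of the robot, y to its left, z up, the work surface at z = 0. Lengths are in m, angles in degrees, forces in N, time in s.
With the tool pointing down it reaches from about 0.425 to 0.95 m from the base axis. Payload 4.7 kg.
Tool frame: the origin (TCP) lies at the very end of the fingers, on their centre line; the grasp point (between the pads) lies 19 mm behind it; z points along the fingers, y is the line along which they close (so a half turn about z gives the same grasp; the last joint's range is limited). The gripper opens to 85 mm and grips with 20 to 120 N. Pads are 22 mm wide; open, the fingers measure 114 mm over their backs; the gripper's body (76 mm by 85 mm) begins 54 mm behind the grasp point. The pads swing forward as they close: fully open they stand 13 mm farther back than shut.
Start: joints at [-78.891, 26.849, -2.785, 87.806, 1.381, 65.374, -4.715], TCP at [0.149, 0.658, 0.231] pointing down, gripper open.
Joint ranges: [-148.3, 148.3], [-19.14, 114.17], [-79.39, 73.82], [5.75, 140.21], [-59.74, 239.74], [12.07, 113.84], [-152.46, 152.46]. Speed limits (degrees/s): [147.25, 147.25, 180, 180, 180, 180, 180].

## Interface

Orientations are given as [roll, pitch, yaw] about the fixed x, y, z axes, in that order (R = Rz(yaw) Ry(pitch) Rx(roll)).
In Python, from workcell import robot gives the robot as it stands. The module is installed in compiled form; this text tells all that it offers.
- The arm moves only by the tool servo_tool, never from a script. Its argument "rows" is a list of rows, each a list of 6 numbers: the shift along the tool's x, y, z scaled (see below), then the turn, a rotation vector about the tool's x, y, z scaled (see below). In form: [[dx, dy, dz, wx, wy, wz], ...]. A call has 1 to 5 rows; each row is the pose to reach, as a shift and turn from the pose commanded when the call began, along the tool's axes at that moment, turning the shorter way round; what a row does not reach only later rows make up. The controller multiplies each number of a shift by 0.4 m and each number of a turn by 2 pi rad. A row lasts 1/12 s, in which the tool goes at most 41.7 mm and 7.16 degrees, less where a joint would pass 70% of its speed; a pose out of reach is approached as far as the arm can. A call with a number of a shift or a turn outside -1 to 1 is refused whole. A call with a gripper value outside its range is refused whole. "grip" is the opening, from -1 (shut) to 1 (fully open), set as the call begins (left out, the last holds). The fingers move at their own pace and stop on an object; "newtons" is the grip in N (left out, the last holds). Time passes only in rows, so rows that repeat a pose let the fingers close. It gives the time, the measured TCP pose, the force, the opening and the grip force at its end, in the units of the state.
- robot.get_state(): the state, without advancing time (a new reading comes with each control period).
- robot.read_camera(name): name is "side" or "top"; returns the picture (480x640x3 uint8, blue, green, red); there is no depth.
- robot.calibration(name): a dict with "intrinsics" (3x3 intrinsics, pixels), "k1" (the pictures are not rectified: a ray, as slopes to the right and down, at radius r is drawn at 1 + k1 r^2 times it, then the intrinsics apply), "R" (3x3) and "t" (3): a world point X has camera coordinates R X + t. Camera axes: x right, y down, z forward; pixel columns grow to the right and rows downward; lengths in m; the calibration is good to about 2 mm. A picture is of the moment at which its call begins. calibration takes no time and is no camera call.
- robot.hand_in(): hands the job in; it is judged then, once.
Trained networks look in the newest picture that a camera, given by its name, has taken for a name from the list of things; names that differ only in an ending like _2 or _b are one class to them, and where a whole thing is asked for, a point or a joint stands for the part that bears it (a point fixed in the world has none). Each returns a list of dicts, best first, with "conf" (0 to 1); they miss things now and then, are a little off and sometimes report something else, mostly with a low value. They report only what shows in the picture. A call takes as long as a camera call. They do not tell look-alikes from the thing itself.
- robot.look_for(camera, query): "location" ([column, row] in pixels, amid what is visible of it).
- robot.place_of(camera, query): "location" ([column, row] in pixels: a listed point, or the origin of a listed thing).
The state is a dict: "time_s": time; "joint_positions": joint angles; "dq": joint speeds; "joint_torque": joint torques, N m; "ee_pos": TCP position; "tcp_rot": TCP orientation; "ft_force": force on the tool from outside, world axes, zero at the start; "ft_torque": the same for the moment, N m; "gripper_width": opening from 0.0 (shut) to 1.0 (fully open); "gripper_force": force on a finger pad.
Only numpy, scipy, OpenCV 4.12 (cv2) and the standard library are available. Lean on these libraries where they do the work, as an engineer would, in place of code of your own. Each camera call takes 0.05 s, during which the arm holds its last target. There are 200 camera calls.

## Working session

There is one attempt and no reset: what is moved stays moved. The work goes in short steps, Python scripts to look and compute and a tool call to move; the robot and the scene stay as the last step left them, time stands still between calls to the robot, and variables do not carry over. Pictures are saved under pics/ and viewed, at most 10 in all, crops included, and the job is handed in when it is done.

Besides the shell and the picture viewer there is one more tool, called after "Call:" as name([rows], argument=value, ...), one row to a line, values as JSON. servo_tool: Moves the arm, as the interface text tells. Shifts and turns lie within -1 to 1; 1 stands for 0.4 m of shift or 2 pi rad of turn. Its arguments: {"type":"object","properties":{"rows":{"type":"array","items":{"type":"array","items":{"type":"number"}}},"grip":{"type":"number"},"newtons":{"type":"number"}},"required":["rows"]}

```bash
mkdir -p pics
cat > h.py <<'E'
import numpy as np, cv2
from scipy.spatial.transform import Rotation as Ro
from workcell import robot
def ray(cam,px):
    c=robot.calibration(cam);K=np.array(c["intrinsics"]);R=np.array(c["R"]);t=np.array(c["t"])
    d=np.array([c["k1"],0,0,0,0.])
    s=cv2.undistortPoints(np.array([[px]],float),K,d)[0,0]
    return -R.T@t, R.T@np.array([s[0],s[1],1])
def at(cam,px,z=0):
    o,v=ray(cam,px);return o+v*(z-o[2])/v[2]
def proj(cam,X):
    c=robot.calibration(cam);r=cv2.Rodrigues(np.array(c["R"]))[0]
    return cv2.projectPoints(np.array(X,float).reshape(-1,3),r,np.array(c["t"]),np.array(c["intrinsics"]),np.array([c["k1"],0,0,0,0.]))[0][:,0]
E
python3 - <<'E'
from h import *
for c in("top","side"):
    cv2.imwrite(f"pics/{c}0.png",robot.read_camera(c))
    for q in("carton","stop","small_carton","jar","canister","tape","stamp"):
        for d in robot.place_of(c,q)[:3]:
            print(c,q,round(d["conf"],2),np.round(d["location"]),np.round(at(c,d["location"])[:2],3))
print(robot.get_state())
E
```

```text
top carton 0.75 [333. 204.] [ 0.588 -0.063]
top carton 0.71 [337. 304.] [ 0.345 -0.07 ]
top stop 0.93 [251. 170.] [0.673 0.137]
top small_carton 0.84 [450. 272.] [ 0.421 -0.345]
top canister 0.61 [261. 253.] [0.471 0.114]
top tape 0.8 [503. 187.] [ 0.626 -0.478]
top stamp 0.79 [134. 255.] [0.469 0.42 ]
top stamp 0.68 [263. 252.] [0.473 0.108]
side carton 0.78 [256. 285.] [ 0.339 -0.072]
side carton 0.73 [331. 253.] [ 0.572 -0.07 ]
side stop 0.75 [312. 212.] [0.658 0.142]
side small_carton 0.81 [350. 337.] [ 0.415 -0.344]
side jar 0.21 [316. 212.] [0.669 0.138]
side canister 0.73 [268. 237.] [0.473 0.095]
side tape 0.79 [463. 333.] [ 0.621 -0.478]
side tape 0.5 [276. 205.] [0.59  0.243]
side stamp 0.63 [212. 195.] [0.455 0.421]
{'time_s': 0.8, 'joint_positions': array([-78.89227939,  26.8458479 ,  -2.78488939,  87.80484054,
         1.38006062,  65.37387315,  -4.71489742]), 'dq': array([-0.04313592,  0.05161323, -0.00722802, -0.00493417, -0.13336255,
        0.07726341, -0.02699569]), 'joint_torque': array([-1.96522451e-04, -5.10102940e+01, -4.73351812e-02, -2.37999147e+01,
        1.06833983e-02,  8.89247731e-04, -1.55729919e-05]), 'ee_pos': array([0.14908071, 0.65836058, 0.23137663]), 'tcp_rot': array([ 1.79991216e+02, -3.36367487e-03,  1.67237488e+02]), 'ft_force': array([ 0.74442001, -0.22302991,  0.15929611]), 'ft_torque': array([0.00744461, 0.02477486, 0.01222915]), 'gripper_force': 0.0, 'gripper_width': 0.9993380639212288}
```

View pics/top0.png

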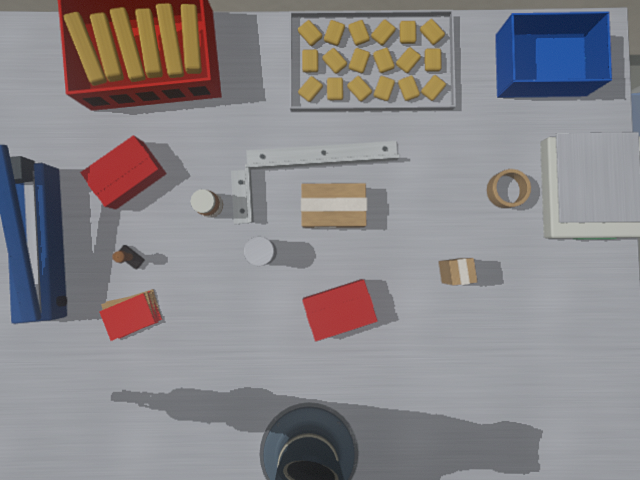

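View pics/side0.png

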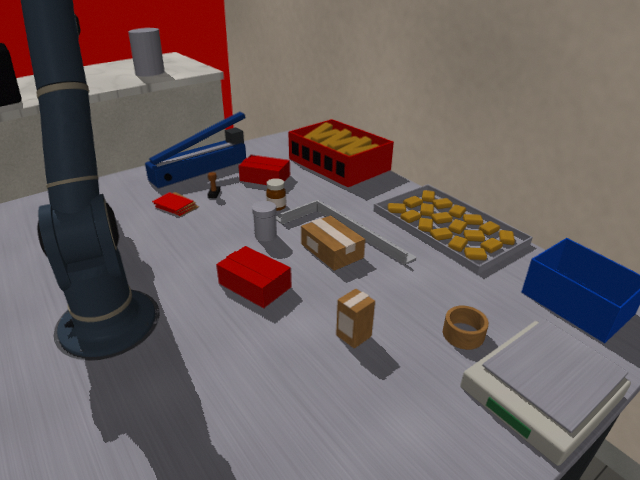

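Top view: the brown taped carton is at (333,204), with the stop's inner corner at (251,168). The long fence runs right to (397,150) and the end fence runs down to (241,222). The jar (206,203) stands outside the end fence and the canister (260,252) near its end. Candidates are the brown carton (333,204), the red boxes (340,310), (123,172) and (131,316), and the small upright carton (458,271). I choose the brown one with pale tape at (333,204) and check it in a close crop.

Run:
```python
from h import *
im=cv2.imread("pics/top0.png")
cv2.imwrite("pics/crop.png",cv2.resize(im[130:270,225:415],None,fx=4,fy=4,interpolation=cv2.INTER_CUBIC))
print(np.round(ray("top",(333,204))[0],3), np.round(ray("side",(333,204))[0],3))
```

```text
[ 0.451 -0.04   1.114] [-0.07  -0.891  0.714]
```

View pics/crop.png

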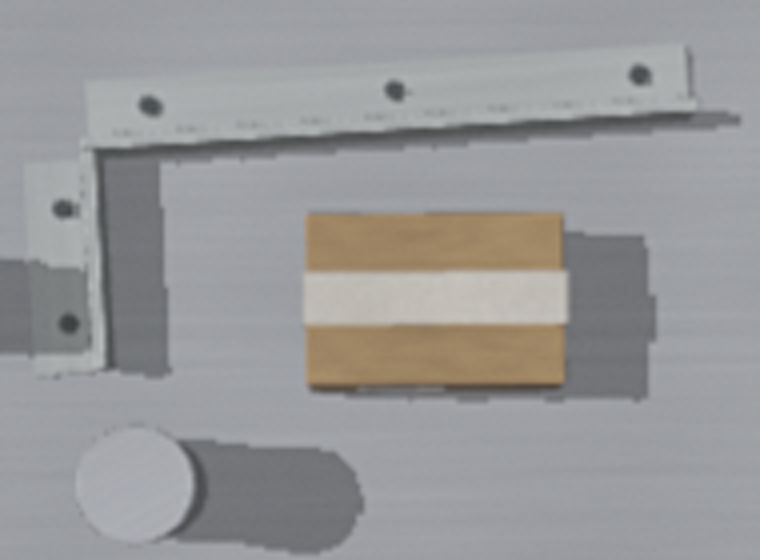

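Run:
```python
from h import *
f=lambda p,z:at("top",(p[0]/4+225-.375,p[1]/4+130-.375),z)[:2]
C=np.array([f(p,.06) for p in[(306,213),(563,213),(564,385),(308,385)]])
print("carton",C.round(4).tolist(),C.mean(0).round(4),np.linalg.norm(C-np.roll(C,1,0),axis=1).round(4))
yaw=np.arctan2(*( (C[0]+C[3]-C[1]-C[2])*[-1,1]));print("yaw",yaw)
for n,p,q,r in(("z0",(104,152),(694,117),(107,368)),):
    a,b,c=f(p,0),f(q,0),f(r,0);print(n,a.round(4),b.round(4),c.round(4),np.linalg.norm(a-b),np.linalg.norm(a-c),"yaw",np.arctan2(-(b-a)[0]*-1,-(b-a)[1]),np.arctan2(-(c-a)[1],-(c-a)[0]))
# fit: draw overlay of model
a=f((104,152),0)
im=cv2.imread("pics/top0.png")
for th in(0.06,):
    R=np.array([[np.cos(th),-np.sin(th)],[np.sin(th),np.cos(th)]])
    P=lambda x,y,z:[*(a+R@[x/1e3,y/1e3]),z]
    print(np.round((proj("top",[P(0,0,0),P(0,-360,0),P(-130,0,0),P(0,0,.035),P(0,-360,.035),P(-130,0,.035),P(48,-360,.004),P(48,0,.004),P(8,8,.035)])-[225-.375,130-.375])*4).tolist())
    print("carton in stop",R.T@(C.mean(0)-a), "goal",P(-50,-75,0))
for q in("canister","jar"): print(q,[(d["conf"],d["location"],at("top",d["location"],.09)[:2]) for d in robot.look_for("top",q)[:2]])
```

```text
carton [[0.6312, 0.0119], [0.6299, -0.137], [0.53, -0.1362], [0.5313, 0.0113]] [ 0.5806 -0.0625] [0.0999 0.1489 0.0999 0.1475]
yaw -0.008251020172672015
z0 [0.68   0.1384] [ 0.6989 -0.2238] [0.5472 0.1364] 0.3626202030844563 0.1328278847662074 yaw 0.051997991125049256 0.014611545219529898
[[104.0, 152.0], [689.0, 113.0], [117.0, 363.0], [95.0, 140.0], [699.0, 99.0], [108.0, 358.0], [684.0, 34.0], [98.0, 73.0], [80.0, 128.0]]
carton in stop [-0.11128865 -0.19453415] goal [np.float64(0.6346016482732157), np.float64(0.06051229426638745), 0]
canister [(0.97, [256.6, 250.7], array([0.47431972, 0.11046896]))]
jar [(0.82, [205.5, 202.9], array([0.582369  , 0.22479654]))]
```

The crop shows the taped brown carton (crop 306–564 × 213–385) inside the stop with free table around it, so the choice is right. Its centre is about (0.581, -0.0625), yaw about 0. The stop corner is about (0.679, 0.138), yaw about 0.055.

```bash
cat >> h.py <<'E'
def go(x,y,z,yawdeg):
    s=robot.get_state();A=Ro.from_euler("xyz",s["tcp_rot"],degrees=True)
    B=Ro.from_euler("xyz",[180,0,yawdeg],degrees=True)
    d=A.inv().apply(np.array([x,y,z])-s["ee_pos"])/.4
    w=(A.inv()*B).as_rotvec()/(2*np.pi)
    print(round(s["time_s"],2),"at",s["ee_pos"].round(4),s["tcp_rot"].round(2),"F",s["ft_force"].round(1),"row",[*d.round(4),*w.round(4)])
E
python3 -c "from h import *; go(.485,-.065,.2,183.2)"
```

```text
0.9 at [0.1491 0.6583 0.2314] [179.99  -0.   167.24] F [0.3 0.6 0.5] row [np.float64(-1.2185), np.float64(-1.5781), np.float64(0.0782), np.float64(0.0), np.float64(-0.0), np.float64(-0.0443)]
```

Call:
servo_tool([
  [-0.6,-0.78,0.03,0,0,-0.0443],
  [-0.6,-0.78,0.03,0,0,-0.0443],
  [-0.6,-0.78,0.03,0,0,-0.0443],
  [-0.6,-0.78,0.03,0,0,-0.0443],
  [-0.6,-0.78,0.03,0,0,-0.0443],
], grip=1)

```text
time_s: 1.32
ee_pos: [0.2371, 0.4674, 0.225]
tcp_rot: [180.0, 0.0, -176.8]
ft_force: [0.8, 0.9, 0.3]
gripper_width: 1.001
gripper_force: 0.0
```

```bash
python3 -c "from h import *; go(.485,-.065,.2,183.2)"
```

```text
1.32 at [0.2371 0.4674 0.225 ] [ 1.7998e+02  1.0000e-02 -1.7680e+02] F [0.8 0.9 0.3] row [np.float64(-0.5446), np.float64(-1.3636), np.float64(0.062), np.float64(0.0001), np.float64(0.0), np.float64(-0.0)]
```

Call:
servo_tool([
  [-0.36,-0.9,0.04,0,0,0],
  [-0.36,-0.9,0.04,0,0,0],
  [-0.36,-0.9,0.04,0,0,0],
  [-0.36,-0.9,0.04,0,0,0],
  [-0.36,-0.9,0.04,0,0,0],
])

```text
time_s: 1.73
ee_pos: [0.3249, 0.2788, 0.2167]
tcp_rot: [179.9, 0.0, -176.8]
ft_force: [1.4, 0.2, 0.3]
gripper_width: 0.996
gripper_force: 0.0
```

```bash
python3 -c "from h import *; go(.485,-.065,.2,183.2)"
```

```text
1.73 at [0.3249 0.2788 0.2167] [ 1.7994e+02  4.0000e-02 -1.7680e+02] F [1.4 0.2 0.3] row [np.float64(-0.3516), np.float64(-0.8805), np.float64(0.0411), np.float64(0.0002), np.float64(0.0001), np.float64(-0.0)]
```

Call:
servo_tool([
  [-0.08,-0.08,0,0,0,0],
  [-0.16,-0.16,0,0,0,0],
  [-0.22,-0.24,0.01,0,0,0],
  [-0.28,-0.32,0.02,0,0,0],
  [-0.32,-0.42,0.03,0,0,0],
])

```text
time_s: 2.15
ee_pos: [0.4614, 0.1242, 0.2054]
tcp_rot: [179.9, 0.2, -176.8]
ft_force: [0.8, 1.5, 1.0]
gripper_width: 1.002
gripper_force: 0.0
```

```bash
python3 -c "from h import *; go(.485,-.065,.15,183.2)"
```

```text
2.15 at [0.4614 0.1242 0.2054] [ 1.7995e+02  1.6000e-01 -1.7677e+02] F [0.8 1.5 1. ] row [np.float64(-0.0318), np.float64(-0.4757), np.float64(0.1381), np.float64(0.0002), np.float64(0.0004), np.float64(0.0001)]
```

Call:
servo_tool([
  [-0.03,-0.476,0.08,0,0,0],
  [-0.03,-0.476,0.08,0,0,0],
  [-0.03,-0.476,0.08,0,0,0],
  [-0.03,-0.476,0.08,0,0,0],
  [-0.03,-0.476,0.08,0,0,0],
])

```text
time_s: 2.57
ee_pos: [0.4813, -0.0688, 0.1727]
tcp_rot: [-179.9, 0.0, -177.1]
ft_force: [0.1, 0.4, 0.3]
gripper_width: 1.001
gripper_force: 0.0
```

```bash
python3 -c "from h import *; go(.485,-.065,.015,183.2)"
```

```text
2.57 at [ 0.4813 -0.0688  0.1727] [-1.7993e+02  2.0000e-02 -1.7706e+02] F [0.1 0.4 0.3] row [np.float64(-0.0096), np.float64(0.0096), np.float64(0.3944), np.float64(-0.0002), np.float64(0.0001), np.float64(-0.0007)]
```

Call:
servo_tool([
  [-0.01,0.005,0.1,0,0,0],
  [-0.01,0.005,0.2,0,0,0],
  [-0.01,0.005,0.3,0,0,0],
  [-0.01,0.005,0.37,0,0,0],
  [-0.01,0.005,0.395,0,0,0],
])

```text
time_s: 2.98
ee_pos: [0.4828, -0.0619, 0.0114]
tcp_rot: [180.0, -0.4, -176.8]
ft_force: [0.9, 0.3, -0.0]
gripper_width: 1.002
gripper_force: 0.0
```

```bash
python3 -c "from h import *; go(.555,-.061,.015,183.2)"
```

```text
2.98 at [ 0.4828 -0.0619  0.0114] [ 179.97   -0.39 -176.81] F [ 0.9  0.3 -0. ] row [np.float64(-0.1802), np.float64(-0.0077), np.float64(-0.0103), np.float64(0.0001), np.float64(-0.0011), np.float64(-0.0)]
```

Call:
servo_tool([
  [-0.03,0,-0.005,0,0,0],
  [-0.06,0,-0.01,0,0,0],
  [-0.085,0,-0.01,0,0,0],
  [-0.105,0,-0.01,0,0,0],
  [-0.125,0,-0.01,0,0,0],
])

```text
time_s: 3.4
ee_pos: [0.5341, -0.0597, 0.0194]
tcp_rot: [180.0, -0.2, -176.8]
ft_force: [-8.3, -0.5, 4.4]
gripper_width: 0.996
gripper_force: 3.3
```

Call:
servo_tool([
  [-0.015,0,0,0,0,0],
  [-0.03,0,0,0,0,0],
  [-0.045,0,0,0,0,0],
  [-0.06,0,0,0,0,0],
  [-0.07,0,0,0,0,0],
])

```text
time_s: 3.82
ee_pos: [0.5626, -0.0577, 0.0192]
tcp_rot: [180.0, -0.1, -176.8]
ft_force: [-4.7, -0.5, 2.8]
gripper_width: 1.002
gripper_force: 2.5
```

Run:
```python
from h import *
im=robot.read_camera("top")
cv2.imwrite("pics/c2.png",cv2.resize(im[130:270,225:415],None,fx=4,fy=4,interpolation=cv2.INTER_CUBIC))
go(.58,-.06,.015,183.2)
```

```text
3.87 at [ 0.5639 -0.0577  0.0193] [ 1.7999e+02  1.0000e-02 -1.7680e+02] F [-0.7  0.1 -1.7] row [np.float64(-0.0398), np.float64(-0.0081), np.float64(0.0106), np.float64(0.0), np.float64(0.0), np.float64(0.0)]
```

View pics/c2.png

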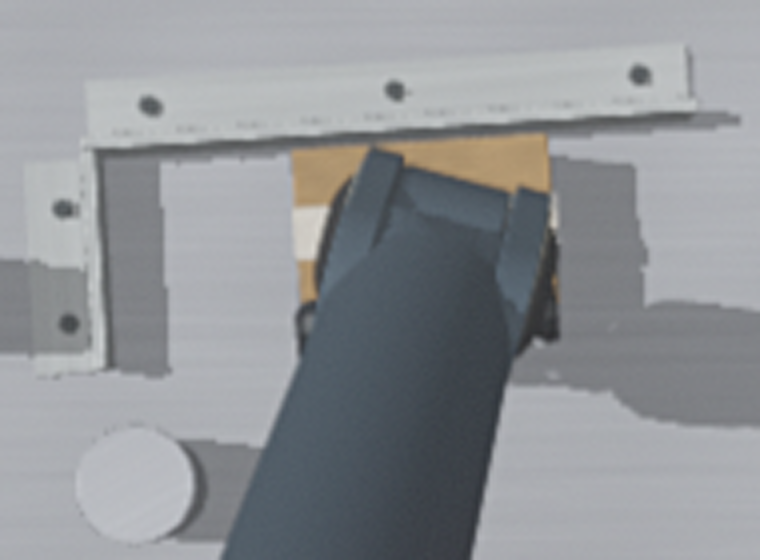

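The crop shows the carton now parallel to the long fence, its far edge running from (292,151) to (546,134) with a small gap left. I'll push on until contact.

Call:
servo_tool([
  [-0.008,0,0,0,0,0],
  [-0.016,0,0,0,0,0],
  [-0.022,0,0,0,0,0],
  [-0.028,0,0,0,0,0],
  [-0.034,0,0,0,0,0],
])

```text
time_s: 4.28
ee_pos: [0.5755, -0.0571, 0.0189]
tcp_rot: [180.0, -0.2, -176.8]
ft_force: [-14.0, -1.2, 10.2]
gripper_width: 0.999
gripper_force: 8.0
```

Call:
servo_tool([
  [-0.003,0,0,0,0,0],
  [-0.006,0,0,0,0,0],
  [-0.009,0,0,0,0,0],
  [-0.012,0,0,0,0,0],
  [-0.012,0,0,0,0,0],
])

```text
time_s: 4.7
ee_pos: [0.5752, -0.0571, 0.0185]
tcp_rot: [179.9, -0.8, -176.8]
ft_force: [-16.8, 0.1, 13.1]
gripper_width: 0.998
gripper_force: 8.6
```

Call:
servo_tool([
  [0.05,0,0,0,0,0],
  [0.1,0,-0.02,0,0,0],
  [0.1,0,-0.12,0,0,0],
  [0.1,0,-0.22,0,0,0],
  [0.1,0,-0.3,0,0,0],
])

```text
time_s: 5.12
ee_pos: [0.5434, -0.0592, 0.1418]
tcp_rot: [-180.0, 0.3, -176.8]
ft_force: [0.7, -0.1, 0.2]
gripper_width: 1.0
gripper_force: 0.0
```

Run:
```python
from h import *
print(robot.get_state()["joint_positions"].round(1))
go(.636,-.19,.14,93.2)
```

```text
[-14.7  21.1  20.7 112.   -9.9  48.3 104.5]
5.12 at [ 0.5434 -0.0592  0.1418] [-179.98    0.26 -176.82] F [ 0.7 -0.1  0.2] row [np.float64(-0.2131), np.float64(-0.3394), np.float64(0.0055), np.float64(0.0005), np.float64(0.0006), np.float64(0.2499)]
```

Call:
servo_tool([
  [-0.21,-0.34,0,0,0,0.25],
  [-0.21,-0.34,0,0,0,0.25],
  [-0.21,-0.34,0,0,0,0.25],
  [-0.21,-0.34,0,0,0,0.25],
  [-0.21,-0.34,0,0,0,0.25],
], grip=0.1)

```text
time_s: 5.53
ee_pos: [0.6371, -0.1984, 0.1404]
tcp_rot: [-179.9, 0.6, 146.7]
ft_force: [-0.3, -0.7, 0.0]
gripper_width: 0.548
gripper_force: 0.0
```

Run:
```python
from h import *
print(robot.get_state()["joint_positions"].round(1))
go(.636,-.19,.14,93.2)
```

```text
[ -7.   33.   29.9  96.  -18.9  55.6  86.3]
5.53 at [ 0.6371 -0.1984  0.1404] [-179.86    0.6   146.68] F [-0.3 -0.7  0. ] row [np.float64(0.0138), np.float64(0.016), np.float64(0.0008), np.float64(0.0004), np.float64(0.0017), np.float64(0.1485)]
```

Call:
servo_tool([
  [0.014,0.016,0,0,0.0017,0.1485],
  [0.014,0.016,0,0,0.0017,0.1485],
  [0.014,0.016,0,0,0.0017,0.1485],
  [0.014,0.016,0,0,0.0017,0.1485],
  [0.014,0.016,0,0,0.0017,0.1485],
])

```text
time_s: 5.95
ee_pos: [0.6334, -0.1816, 0.1394]
tcp_rot: [180.0, -0.3, 111.3]
ft_force: [-0.1, -0.1, -1.6]
gripper_width: 0.554
gripper_force: 0.0
```

Run:
```python
from h import *
im=robot.read_camera("top")
cv2.imwrite("pics/c3.png",cv2.resize(im[120:270,225:425],None,fx=4,fy=4,interpolation=cv2.INTER_CUBIC))
go(.638,-.19,.02,93.2)
```

```text
6.0 at [ 0.6334 -0.1816  0.1392] [-179.98   -0.27  111.07] F [-0.3  0.1 -0.5] row [np.float64(-0.0252), np.float64(0.0032), np.float64(0.2978), np.float64(-0.0002), np.float64(-0.0007), np.float64(0.0496)]
```

View pics/c3.png

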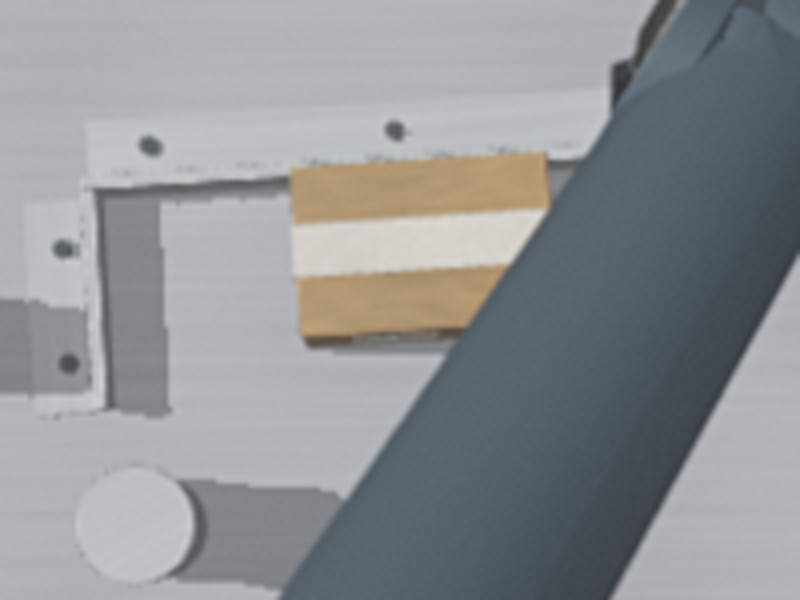

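The crop shows the carton lying along the long fence, top corners (291,170) and (546,153), with the arm over its right side. Next I descend behind its right end.

Call:
servo_tool([
  [-0.025,0,0,0,0,0.05],
  [-0.025,0,0,0,0,0.05],
  [-0.025,0,0.1,0,0,0.05],
  [-0.025,0,0.2,0,0,0.05],
  [-0.025,0,0.27,0,0,0.05],
])

```text
time_s: 6.42
ee_pos: [0.6354, -0.1894, 0.0283]
tcp_rot: [-179.8, -0.3, 93.8]
ft_force: [-0.3, 0.4, -0.6]
gripper_width: 0.551
gripper_force: 0.0
```

Run:
```python
from h import *
f=lambda p,z:at("top",(p[0]/4+225-.375,p[1]/4+120-.375),z)[:2]
print([f(p,.06).round(4).tolist() for p in[(291,170),(546,153),(304,338)]])
go(.637,-.18,.018,93.2)
```

```text
[[0.6798, 0.0203], [0.6886, -0.1279], [0.5817, 0.0133]]
6.42 at [ 0.6354 -0.1894  0.0283] [-179.77   -0.34   93.79] F [-0.3  0.4 -0.6] row [np.float64(0.0229), np.float64(0.0058), np.float64(0.026), np.float64(-0.0007), np.float64(-0.0009), np.float64(0.0016)]
```

Call:
servo_tool([
  [0.04,0.004,0.015,0,0,0.001],
  [0.08,0.005,0.02,0,0,0.001],
  [0.11,0.005,0.02,0,0,0.001],
  [0.135,0.005,0.02,0,0,0.001],
  [0.16,0.006,0.02,0,0,0.001],
])

```text
time_s: 6.83
ee_pos: [0.6345, -0.1263, 0.0246]
tcp_rot: [-179.9, -0.2, 93.3]
ft_force: [-0.7, -2.5, -1.2]
gripper_width: 0.548
gripper_force: 1.0
```

Call:
servo_tool([
  [0.02,0,0,0,0,0],
  [0.04,0,0,0,0,0],
  [0.06,0,0,0,0,0],
  [0.08,0,0,0,0,0],
  [0.1,0,0,0,0,0],
])

```text
time_s: 7.25
ee_pos: [0.632, -0.0878, 0.0245]
tcp_rot: [-179.9, -0.2, 93.1]
ft_force: [-0.1, -5.6, 3.2]
gripper_width: 0.551
gripper_force: 2.7
```

Call:
servo_tool([
  [0.018,0,0,0,0,0],
  [0.036,0,0,0,0,0],
  [0.054,0,0,0,0,0],
  [0.072,0,0,0,0,0],
  [0.09,0,0,0,0,0],
])

```text
time_s: 7.67
ee_pos: [0.6299, -0.0516, 0.0245]
tcp_rot: [-179.9, -0.2, 93.1]
ft_force: [-0.4, -5.6, 2.8]
gripper_width: 0.552
gripper_force: 2.5
```

Run:
```python
from h import *
im=robot.read_camera("top")
cv2.imwrite("pics/c4.png",cv2.resize(im[120:270,225:425],None,fx=4,fy=4,interpolation=cv2.INTER_CUBIC))
go(.63,-.03,.02,93.4)
```

```text
7.72 at [ 0.6299 -0.0493  0.0242] [-179.84   -0.33   93.25] F [ 1.  -4.1  3.7] row [np.float64(0.048), np.float64(0.0031), np.float64(0.0109), np.float64(-0.0004), np.float64(-0.0009), np.float64(-0.0004)]
```

View pics/c4.png

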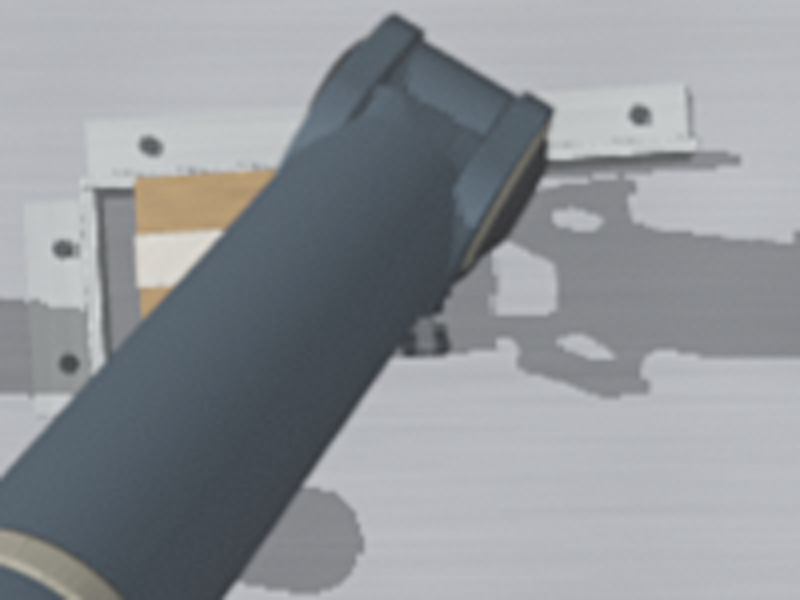

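The crop shows the carton's left edge at column 135, with about 27 mm left to the end fence.

Call:
servo_tool([
  [0.014,0,0,0,0,0],
  [0.028,0,0,0,0,0],
  [0.04,0,0,0,0,0],
  [0.048,0,0,0,0,0],
  [0.056,0,0,0,0,0],
])

```text
time_s: 8.13
ee_pos: [0.6283, -0.0292, 0.0242]
tcp_rot: [-179.8, -0.2, 93.2]
ft_force: [1.0, -5.8, 3.4]
gripper_width: 0.549
gripper_force: 2.7
```

Call:
servo_tool([
  [0.006,0,0,0,0,0],
  [0.011,0,0,0,0,0],
  [0.016,0,0,0,0,0],
  [0.021,0,0,0,0,0],
  [0.026,0,0,0,0,0],
])

```text
time_s: 8.55
ee_pos: [0.6283, -0.0261, 0.0247]
tcp_rot: [-180.0, 0.4, 93.0]
ft_force: [3.0, -20.3, -0.4]
gripper_width: 0.551
gripper_force: 10.0
```

Call:
servo_tool([
  [-0.05,0,0,0,0,0],
  [-0.1,0,0,0,0,0],
  [-0.12,0,-0.1,0,0,0],
  [-0.12,0,-0.2,0,0,0],
  [-0.12,0,-0.3,0,0,0],
])

```text
time_s: 8.97
ee_pos: [0.6293, -0.0653, 0.1437]
tcp_rot: [-179.5, -0.5, 93.2]
ft_force: [1.0, 0.6, -0.2]
gripper_width: 0.55
gripper_force: 0.0
```

Call:
servo_tool([
  [-0.1,0,0,0,0,0],
  [-0.2,0,0,0,0,0],
  [-0.3,0,0,0,0,0],
  [-0.4,0,0,0,0,0],
  [-0.5,0,0,0,0,0],
])

```text
time_s: 9.38
ee_pos: [0.6421, -0.2649, 0.1417]
tcp_rot: [-179.7, -0.6, 93.3]
ft_force: [1.1, 0.3, -0.7]
gripper_width: 0.553
gripper_force: 0.0
```

Run:
```python
from h import *
im=robot.read_camera("top")
cv2.imwrite("pics/c5.png",cv2.resize(im[140:240,225:345],None,fx=6,fy=6,interpolation=cv2.INTER_CUBIC))
im=robot.read_camera("side")
cv2.imwrite("pics/s5.png",cv2.resize(im[180:300,250:410],None,fx=5,fy=5,interpolation=cv2.INTER_CUBIC))
go(.53,.06,.15,183.4)
```

```text
9.48 at [ 0.6391 -0.2738  0.1426] [-1.7969e+02 -1.4000e-01  9.2620e+01] F [-0.8 -0.1  0.3] row [np.float64(0.8461), np.float64(-0.2344), np.float64(-0.0152), np.float64(-0.0004), np.float64(-0.001), np.float64(-0.2522)]
```

View pics/c5.png

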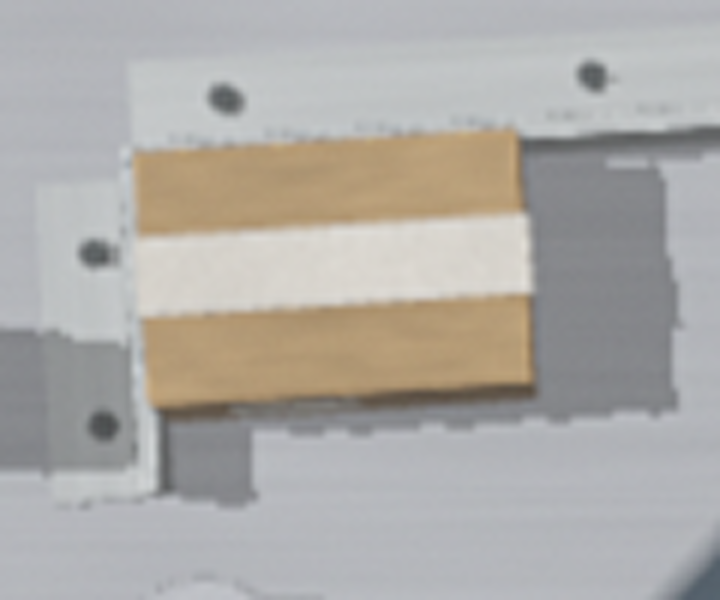

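View pics/s5.png

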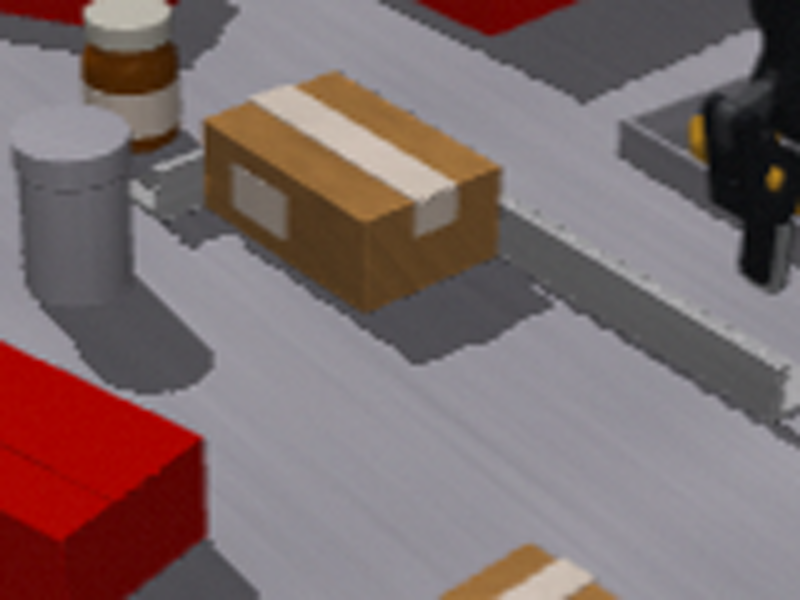

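The top and side crops show the carton in the corner, with its left edge at the end fence (column 135) and its long side on the fence (row 150 to 128). Possibly a gap of about 1 mm remains at the long fence, so I'll press once more in x.

Call:
servo_tool([
  [0.1,-0.06,0,0,0,-0.02],
  [0.2,-0.12,0,0,0,-0.04],
  [0.3,-0.18,0,0,0,-0.06],
  [0.4,-0.22,0,0,0,-0.08],
  [0.5,-0.22,0,0,0,-0.1],
])

```text
time_s: 9.9
ee_pos: [0.5412, -0.0821, 0.1431]
tcp_rot: [-179.9, -0.7, 129.3]
ft_force: [0.8, -0.0, -0.0]
gripper_width: 0.55
gripper_force: 0.0
```

Run:
```python
from h import *
f=lambda p,z:at("top",(p[0]/6+225-.42,p[1]/6+140-.42),z)[:2]
print([f(p,.06).round(4).tolist() for p in[(135,151),(518,128),(533,384),(150,407)]],"fence top",f((525,137),.035),f((715,125),.035))
go(.555,.045,.14,183.4)
```

```text
[[0.6745, 0.137], [0.6824, -0.0111], [0.5827, -0.0162], [0.575, 0.1311]] fence top [ 0.68426676 -0.01317875] [ 0.68847911 -0.08854487]
9.9 at [ 0.5412 -0.0821  0.1431] [-179.92   -0.69  129.28] F [ 0.8 -0.  -0. ] row [np.float64(0.224), np.float64(0.2279), np.float64(0.0103), np.float64(0.0007), np.float64(-0.0019), np.float64(-0.1503)]
```

Call:
servo_tool([
  [0.05,0.05,0,0,-0.002,-0.15],
  [0.1,0.1,0,0,-0.002,-0.15],
  [0.15,0.15,0,0,-0.002,-0.15],
  [0.2,0.2,0,0,-0.002,-0.15],
  [0.224,0.228,0,0,-0.002,-0.15],
])

```text
time_s: 10.32
ee_pos: [0.5584, 0.0492, 0.144]
tcp_rot: [179.7, -0.1, 165.6]
ft_force: [-0.4, 0.6, 0.1]
gripper_width: 0.549
gripper_force: 0.0
```

```bash
python3 -c "from h import *; go(.556,.045,.14,183.4)"
```

```text
10.32 at [0.5584 0.0492 0.144 ] [ 1.7973e+02 -9.0000e-02  1.6556e+02] F [-0.4  0.6  0.1] row [np.float64(0.0031), np.float64(-0.0117), np.float64(0.0099), np.float64(0.0008), np.float64(-0.0001), np.float64(-0.0496)]
```

Call:
servo_tool([
  [0.003,-0.012,0,0,0,-0.05],
  [0.003,-0.012,0,0,0,-0.05],
  [0.003,-0.012,0,0,0,-0.05],
  [0.003,-0.012,0,0,0,-0.05],
  [0.003,-0.012,0,0,0,-0.05],
])

```text
time_s: 10.73
ee_pos: [0.5564, 0.0396, 0.1442]
tcp_rot: [179.9, 0.0, -177.2]
ft_force: [0.5, 0.2, -0.5]
gripper_width: 0.549
gripper_force: 0.0
```

```bash
python3 -c "from h import *; go(.556,.045,.022,183.4)"
```

```text
10.73 at [0.5564 0.0396 0.1442] [ 1.7986e+02  5.0000e-02 -1.7721e+02] F [ 0.5  0.2 -0.5] row [np.float64(0.0005), np.float64(0.0129), np.float64(0.3054), np.float64(0.0004), np.float64(0.0001), np.float64(-0.0017)]
```

Call:
servo_tool([
  [0.002,0.006,0.08,0,0,-0.001],
  [0.002,0.012,0.16,0,0,-0.001],
  [0.002,0.012,0.23,0,0,-0.001],
  [0.002,0.012,0.28,0,0,-0.001],
  [0.002,0.012,0.3,0,0,-0.001],
])

```text
time_s: 11.15
ee_pos: [0.5539, 0.0437, 0.0214]
tcp_rot: [180.0, -0.2, -176.9]
ft_force: [-0.5, 0.0, -0.4]
gripper_width: 0.552
gripper_force: 0.0
```

Call:
servo_tool([
  [-0.008,0,0,0,0,0],
  [-0.016,0,0,0,0,0],
  [-0.024,0,0,0,0,0],
  [-0.032,0,0,0,0,0],
  [-0.038,0,0,0,0,0],
])

```text
time_s: 11.57
ee_pos: [0.5698, 0.044, 0.0254]
tcp_rot: [179.9, -0.1, -176.8]
ft_force: [-9.9, -0.9, 7.5]
gripper_width: 0.549
gripper_force: 5.3
```

Call:
servo_tool([
  [-0.003,0,0,0,0,0],
  [-0.006,0,0,0,0,0],
  [-0.009,0,0,0,0,0],
  [-0.012,0,0,0,0,0],
  [-0.012,0,0,0,0,0],
])

```text
time_s: 11.98
ee_pos: [0.5696, 0.044, 0.0246]
tcp_rot: [179.8, -0.7, -176.8]
ft_force: [-16.2, -1.1, 13.9]
gripper_width: 0.551
gripper_force: 8.3
```

Call:
servo_tool([
  [0.02,0,0,0,0,0],
  [0.038,0,-0.01,0,0,0],
  [0.038,0,-0.1,0,0,0],
  [0.038,0,-0.2,0,0,0],
  [0.038,0,-0.3,0,0,0],
])

```text
time_s: 12.4
ee_pos: [0.5609, 0.0429, 0.1463]
tcp_rot: [180.0, 0.2, -176.9]
ft_force: [0.9, 0.0, 0.1]
gripper_width: 0.548
gripper_force: 0.0
```

Call:
servo_tool([
  [0.05,-0.1,-0.02,0,0,0],
  [0.05,-0.2,-0.05,0,0,0],
  [0.05,-0.3,-0.05,0,0,0],
  [0.05,-0.4,-0.05,0,0,0],
  [0.05,-0.5,-0.05,0,0,0],
])

```text
time_s: 12.82
ee_pos: [0.5527, -0.16, 0.1661]
tcp_rot: [180.0, 0.4, -176.8]
ft_force: [0.4, 0.0, -0.4]
gripper_width: 0.551
gripper_force: 0.0
```

Run:
```python
from h import *
im=robot.read_camera("top")
a=im[140:240,225:345];b=cv2.imread("pics/top0.png")
cv2.imwrite("pics/c6.png",cv2.resize(a,None,fx=6,fy=6,interpolation=cv2.INTER_CUBIC))
for q in("canister","jar","small_carton","tape"): print(q,[np.round(d["location"],1).tolist() for d in robot.look_for("top",q)[:1]])
go(.55,-.16,.2,183.4)
```

```text
canister [[257.0, 252.2]]
jar [[207.4, 203.7]]
small_carton [[455.2, 273.9]]
tape [[517.8, 187.1]]
13.07 at [ 0.5524 -0.1573  0.1647] [ 179.92    0.22 -176.83] F [-0.6  0.8 -0.9] row [np.float64(0.006), np.float64(-0.0062), np.float64(-0.0882), np.float64(0.0002), np.float64(0.0006), np.float64(-0.0007)]
```

View pics/c6.png

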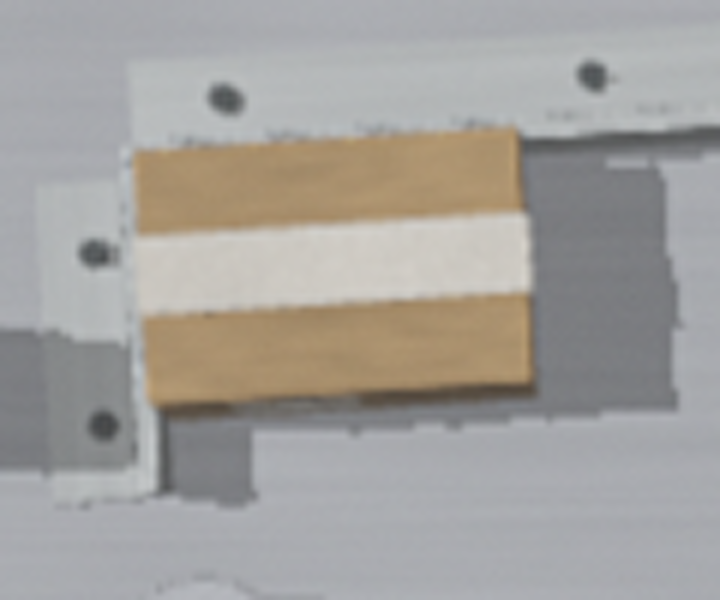

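The crop shows the carton hardly moved, with its edges against both fences (left edge at column 135, top edge from row 150 to 127), and the hand is clear. I'm handing the job in.

```bash
python3 -c "from workcell import robot; print(robot.hand_in())"
```

```text
the job is handed in; nothing more can be done
None
```

I pushed the carton into the inside corner of the stop, pressed it against both fences until it stopped moving, moved the hand clear and handed the job in at about 13 s; nothing else was touched.

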